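Set the brush steriliser's timer

TASK

Set the timer of the make-up brush steriliser to 20 minutes: each click of the large bar knob is five minutes, so turn it clockwise until its white pointer rests on the fourth mark after the longer off mark (do not count the off mark itself), then let go. Leave the small round fan knob beside it as it is set, and do not disturb the cup of brushes.

Things in the scene. Friction and masses are not known exactly. Their poses are not given: they have to be found in the camera images.
- timer (a joint): Angle of the timer knob, rad: 0 at the off mark, growing clockwise from above. Its dial has seven black marks 30 degrees apart, the off mark longer and thicker. It clicks at each mark, every 0.524 rad from 0 to 3.14, and left between two clicks springs to the nearer; a click takes about 0.06 N m. It starts at the first, second or third click. The fourth click after off is at 2.094.
- timer_grip (a point): On the timer knob's upright axis, at grip height. Frame fixed to the dial, not turning: z up; the white pointer line points along y at 0, along x at 1.571 rad. Black bar, 48 mm long (along the pointer), 14 mm thick, its top 9 mm above this point; pinch its 14 mm from above. Under the bar a round skirt, 52 mm across, top 25 mm below this point; steriliser's flat top 36 mm below it.
- fan_mark (a point): Rim end of the white line on the fan knob, 15 mm from its axis: round, black, 34 mm across, 25 mm high, dial with four marks; not to be turned. It is 170 mm beside the timer knob, left or right of it, on the front ledge of the steriliser: a fixed white box 250 mm deep, 340 mm wide, 85 mm high, square to the dial frame, its clear-topped brush chamber at the far side.
- cup_mid (a point): Centre, half-way up, of the white ceramic cup of make-up brushes standing beside the steriliser: 76 mm across, 95 mm high, brushes reaching 180 mm. Loose; not to be disturbed.

How it is judged:
By the outcome, as a careful person would: the job done as asked, in the order asked, and still so for the second after the job is handed in, with the robot touching nothing.
It also fails if it takes over 35 s, if anything falls off the work surface, if the arm or the gripper's body presses on something with over 40 N, if the wrist force passes 120 N, or if a joint passes its speed limit or range.

ROBOT

A 7-joint arm with a two-finger parallel gripper is mounted at the origin on the work surface. World frame = base frame: x ahead of the robot, y to its left, z up, the work surface at z = 0. Lengths are in m, angles in rad, forces in N, time in s.
With the tool pointing down it reaches from about 0.425 to 0.875 m from the base axis. Payload 8.4 kg.
Tool frame: the origin (TCP) lies midway between the tips of the shut fingers; the grasp point (between the pads) lies 19 mm behind it; z points along the fingers, x is the direction in which the jaws open and shut, and the axes are right-handed (so a half turn about z gives the same grasp; the last joint's range is limited). The gripper opens to 85 mm and grips with 20 to 120 N. Pads are 22 mm wide; open, the fingers measure 114 mm over their backs; the gripper's body (76 mm by 85 mm) begins 54 mm behind the grasp point. The pads swing forward as they close: fully open they stand 13 mm farther back than shut.
Start: joints at [1.166, 0.333, 0.04, 1.465, -0.013, 1.343, -0.059], TCP at [0.196, -0.62, 0.231] pointing down, gripper open.
Joint ranges: [-2.58, 2.58], [-0.38, 2.09], [-1.3, 1.39], [0.25, 2.4], [-1.5, 4.64], [0.08, 2.09], [-2.65, 2.65]. Speed limits (rad/s): [2.22, 2.22, 2.79, 2.79, 3.14, 3.14, 3.14].

INTERFACE

Orientations are given as a 3x3 rotation matrix whose columns are the frame's x, y, z axes.
In Python, from plant import arm gives the robot as it stands.
- The arm moves only by the shell command python3 -m pendant 'ROWS' [FORCE]. ROWS is a JSON object of lists of equal length, an entry for each row: "fingers": the opening, from 0 (shut) to 1 (fully open); "dp": the shift along the tool's x, y, z in units of 25 mm (1.0 is 25 mm), a list of three; "yaw": the turn about the tool's z in units of 5 degrees (1.0 is 5 degrees). A call has 1 to 8 rows; each row shifts and turns the commanded pose from where the row before left it, along the tool's axes as they then stand; what a row does not reach is not made up. A row lasts 1/10 s, in which the tool goes at most 50 mm and 8.59 degrees, less where a joint would pass 70% of its speed; a pose out of reach is approached as far as the arm can. A call is refused whole if a number of a shift passes 1 or a number of a turn 1, either way. A call with a gripper value outside its range is refused whole. The fingers move at their own pace and stop on an object; FORCE is the grip in N (left out, the last holds). Time passes only in rows, so rows that do not move let the fingers close. It gives the time, the measured TCP pose, the force and the opening at its end, in the units of the state.
- arm.state(): the state, without advancing time (a new reading comes with each control period).
- arm.read_camera(name): name is "scene" or "top"; returns a dict with "image" (480x640x3 uint8, blue, green, red), "range_z" (480x640 float32, m along the optical axis (not along the pixel's ray), 0 where there is no reading), "fx", "fy", "cx", "cy" (pixels), "R" (3x3) and "t" (3): a world point X has camera coordinates R X + t. Camera axes: x right, y down, z forward; pixel columns grow to the right and rows downward; lengths in m; the calibration is good to about 2 mm. A picture is of the moment at which its call begins.
- arm.job_done(): hands the job in, once; it reports no verdict.
The state is a dict: "clock": time; "q": joint angles; "dq": joint speeds; "joint_torque": joint torques, N m; "position": TCP position; "orientation": TCP orientation; "contact_force": force on the tool from outside, world axes, zero at the start; "wrist_torque": the same for the moment, N m; "opening": finger opening in m.
Only numpy, scipy, OpenCV 4.12 (cv2) and the standard library are available. Lean on these libraries where they do the work, as an engineer would, in place of code of your own. Each camera call takes 0.05 s, during which the arm holds its last target. There are 200 camera calls.

## Working session

There is one attempt and no reset: what is moved stays moved. The work goes in short steps, Python scripts to look and compute and a shell command to move; the robot and the scene stay as the last step left them, time stands still between calls to the robot, and variables do not carry over. Pictures are saved under pics/ and viewed, about 8 in all and at most 12, crops included, and the job is handed in when it is done.

```bash
mkdir -p pics; ls; cat > h.py <<'E'
import numpy as np,cv2,pickle
from plant import arm
def shot(n,f):
    c=arm.read_camera(n); cv2.imwrite(f'pics/{f}.png',c['image']); pickle.dump(c,open(f'pics/{f}.pkl','wb')); return c
def ld(f): return pickle.load(open(f'pics/{f}.pkl','rb'))
def ray(c,u,v,z):
    R=np.array(c['R']);t=np.array(c['t']);o=-R.T@t
    d=R.T@np.array([(u-c['cx'])/c['fx'],(v-c['cy'])/c['fy'],1.]);return o+d*(z-o[2])/d[2]
def deproj(c,u,v):
    z=c['range_z'][int(v),int(u)];R=np.array(c['R'])
    return R.T@(np.array([(u-c['cx'])/c['fx']*z,(v-c['cy'])/c['fy']*z,z])-np.array(c['t']))
E
python3 - <<'E'
from h import *
for n in('scene','top'):
    c=shot(n,n+'0');print(n,c['fx'],np.round(-np.array(c['R']).T@c['t'],3),np.round(c['R'],2).tolist())
s=arm.state();print(s['clock'],s['position'],s['orientation'],s['opening'])
E
```

```text
pics
scene 441.34085798496596 [0.908 0.374 0.704] [[-0.65, 0.76, -0.0], [0.63, 0.54, -0.56], [-0.42, -0.36, -0.83]]
top 445.95965785037737 [0.589 0.143 0.851] [[-0.01, -1.0, 0.0], [-1.0, 0.01, -0.06], [0.06, -0.0, -1.0]]
0.1 [ 0.1955601  -0.61945853  0.23050049] [[ 3.01041117e-01 -9.53611026e-01 -5.06254227e-04]
 [-9.53610046e-01 -3.01041535e-01  1.36913835e-03]
 [-1.45802898e-03  7.06021771e-05 -9.99998935e-01]] 0.08581395893742758
```

View pics/top0.png

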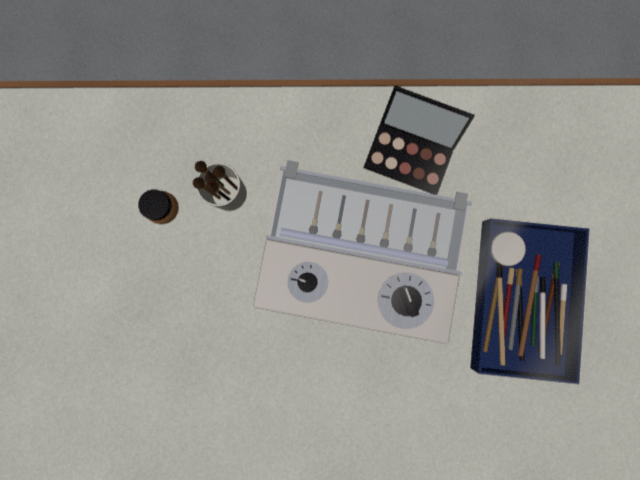

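View pics/scene0.png

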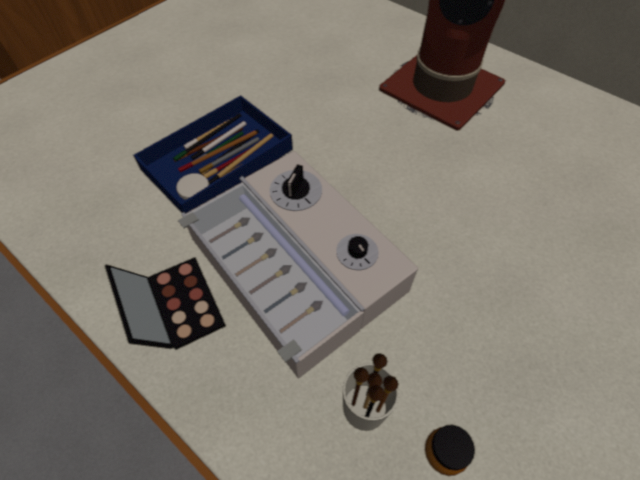

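The top view shows the timer at about (406,300), the fan knob at (307,282), and the cup at (220,186). Next I'll enlarge the timer in both views and measure it.

```bash
python3 - <<'E'
from h import *
a=ld('top0');b=ld('scene0')
A=cv2.resize(a['image'][260:340,366:446],(560,560)[:2],interpolation=cv2.INTER_CUBIC)[:, :]
B=cv2.resize(b['image'][155:220,260:330],None,fx=8,fy=8,interpolation=cv2.INTER_CUBIC)
A=cv2.resize(A,(400,400));B=cv2.resize(B,(400,371));B=cv2.copyMakeBorder(B,0,29,0,0,0)
cv2.imwrite('pics/crop.png',np.hstack([A,B]))
for u,v in((330,280),(350,300),(290,300),(380,275)):print(deproj(a,u,v).round(4))
g=a['image'].max(2)
# disc (grey-blue) contour vs housing
hs=cv2.cvtColor(a['image'],cv2.COLOR_BGR2HSV)
for p in((355,290),(384,310),(428,318)):print(a['image'][p[1],p[0]],deproj(a,*p).round(4))
i=a['image'].astype(int);m=((i[...,0]-i[...,2]>-3)).astype(np.uint8);m[:262]=0;m[335:]=0;m[:,:270]=0;m[:,445:]=0
for c in cv2.findContours(m,0,2)[0]:
    if cv2.contourArea(c)>300:
        h=cv2.fitEllipse(c);print('ell',h,ray(a,*h[0],.085).round(4))
# front ledge edge direction: corners
for (u,v) in((266,238),(461,272),(450,342),(255,307)):print('corner',ray(a,u,v,.085).round(4))
E
```

```text
[0.5731 0.1301 0.0849]
[0.5387 0.0961 0.0835]
[0.5396 0.1985 0.0862]
[0.5811 0.0445 0.0858]
[164 168 174] [0.5558 0.0874 0.0847]
[153 148 148] [0.5219 0.039  0.0892]
[161 162 166] [ 0.5074 -0.0365  0.0847]
ell ((405.5980529785156, 300.2626647949219), (55.17936706542969, 55.94303512573242), 144.44284057617188) [0.5377 0.0012 0.085 ]
ell ((307.4703674316406, 281.7652282714844), (40.093101501464844, 40.33676528930664), 26.84373664855957) [0.5703 0.1686 0.085 ]
corner [0.6459 0.2397 0.085 ]
corner [ 0.5853 -0.0947  0.085 ]
corner [ 0.4668 -0.0729  0.085 ]
corner [0.5281 0.2582 0.085 ]
```

View pics/crop.png

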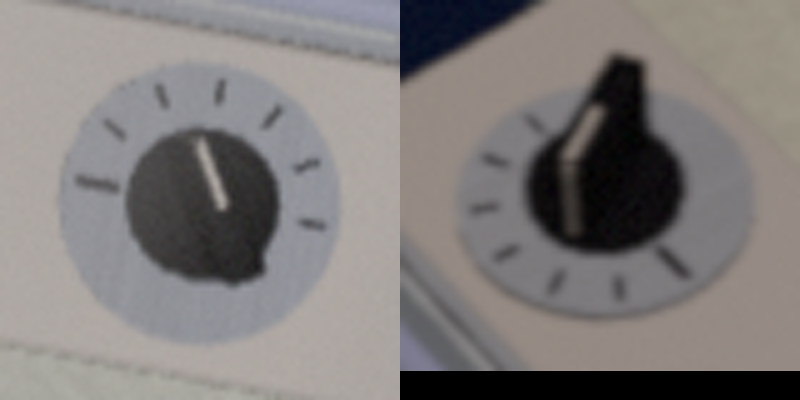

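Pointer sits on mark 2, so a 60° clockwise turn is needed. The timer-to-fan distance comes out at 170.5 mm against 170 given. The dial's y axis is at about 79.4° world, so the pointer is at about 19.4°. I'll cross-check the axis in the scene view and start moving above the knob.

```bash
python3 - <<'E'
from h import *
a=ld('scene0');i=a['image'].astype(int);m=((i[...,0]-i[...,2]>-3)).astype(np.uint8);m[:160]=0;m[215:]=0;m[:,:265]=0;m[:,327:]=0
for c in cv2.findContours(m,0,2)[0]:
    if cv2.contourArea(c)>300:
        h=cv2.fitEllipse(c);print('ell',h,ray(a,*h[0],.086).round(4))
# pointer line top view, bar-top height
a=ld('top0');g=a['image'].max(2);m=np.zeros_like(g);m[286:303,396:418]=(g[286:303,396:418]>110)
n,l,s,ce=cv2.connectedComponentsWithStats(m);print(s.tolist())
for k in range(1,n):
    if s[k,4]>8:
        p=np.argwhere(l==k)[:,::-1];P=np.array([ray(a,*q,.13)[:2] for q in p]);w=cv2.fitLine(P.astype(np.float32),2,0,.01,.01).ravel();print(w,np.degrees(np.arctan2(w[1],w[0])))
E
python3 -m pendant '{"fingers":[1,1,1,1,1,1,1,1],"dp":[[-0.5,-0.5,0],[-0.95,-1,0],[-0.95,-1,0],[-0.95,-1,0],[-0.95,-1,0],[-0.95,-1,0],[-0.95,-1,0],[-0.95,-1,0]],"yaw":[0,0,0,0,0,0,0,0]}'
python3 -m pendant '{"fingers":[1,1,1,1,1,1,1,1],"dp":[[-0.95,-1,0],[-0.95,-1,0],[-0.95,-1,0],[-0.95,-1,0],[-0.95,-1,0],[-0.95,-1,0],[-0.95,-1,0],[-0.5,-0.5,0]],"yaw":[0,0,0,0,0,0,0,0]}'
python3 -c "
from plant import arm;print(arm.state()['q'],arm.state()['orientation'])"
```

```text
ell ((295.5529479980469, 189.411376953125), (40.2975959777832, 49.098575592041016), 84.46729278564453) [0.5373 0.0013 0.086 ]
[[0, 0, 640, 480, 307144], [396, 286, 5, 3, 9], [411, 286, 7, 4, 15], [405, 288, 6, 14, 32]]
[ 0.29420128 -0.9557435   0.56278354  0.02233387] -72.89035
[ 0.3265888  0.9451665  0.5620964 -0.0059377] 70.93813
[0.9471481  0.3207967  0.5507026  0.00615321] 18.711113
clock: 0.9
position: [0.321, -0.3915, 0.231]
orientation: [[0.301, -0.954, -0.0], [-0.954, -0.301, 0.0], [-0.0, 0.0, -1.0]]
contact_force: [-0.0, -0.0, -0.7]
opening: 0.0854
clock: 1.7
position: [0.4467, -0.1629, 0.2312]
orientation: [[0.304, -0.953, 0.0], [-0.953, -0.304, 0.001], [-0.001, -0.0, -1.0]]
contact_force: [-0.3, -0.3, -0.7]
opening: 0.0856
[ 6.56862225e-01 -2.39039160e-03 -3.95867712e-01  1.85481130e+00
 -1.73293956e-03  1.28915830e+00 -1.00029120e+00] [[ 3.04132588e-01 -9.52629712e-01  2.64709505e-05]
 [-9.52629442e-01 -3.04132481e-01  7.61880079e-04]
 [-7.17738925e-04 -2.56929567e-04 -9.99999709e-01]]
```

```bash
python3 -m pendant '{"fingers":[1,1,1,1,1,1,1,1],"dp":[[-0.9,-0.9,0],[-0.9,-0.95,0],[-0.9,-0.95,0],[-0.9,-0.95,0],[-0.9,-0.95,0],[-0.6,-0.75,0],[0,0,0],[0,0,0]],"yaw":[0,0,0,0,0,0,0,-0.35]}'
python3 -m pendant '{"fingers":[1],"dp":[[0,0,0]],"yaw":[0]}'
python3 - <<'E'
from h import *
s=arm.state();R=np.array(s['orientation']);print(np.round(s['q'],3),np.degrees(np.arctan2(R[1,0],R[0,0])))
print(R.T@(np.array([.5375,.0012,.103])-s['position'])/.025)
E
```

```text
clock: 2.5
position: [0.537, -0.0031, 0.2308]
orientation: [[0.331, -0.943, -0.001], [-0.943, -0.331, 0.0], [-0.001, 0.001, -1.0]]
contact_force: [0.1, 0.0, -0.9]
opening: 0.0857
clock: 2.6
position: [0.5368, -0.0041, 0.2309]
orientation: [[0.33, -0.944, -0.001], [-0.944, -0.33, -0.0], [-0.0, 0.001, -1.0]]
contact_force: [0.4, -0.1, 0.1]
opening: 0.0854
[ 0.441  0.146 -0.565  1.716  0.081  1.304 -1.375] -70.72603601783058
[-0.19009673 -0.10088383  5.11788203]
```

```bash
python3 -m pendant '{"fingers":[1,1,1,1,1,1,1],"dp":[[-0.2,-0.1,0.3],[0,0,0.8],[0,0,0.8],[0,0,0.8],[0,0,0.5],[0,0,0],[0,0,0]],"yaw":[0,0,0,0,0,0,0]}'
python3 - <<'E'
from h import *
s=arm.state();R=np.array(s['orientation']);print(np.round(s['q'],3),np.degrees(np.arctan2(R[1,0],R[0,0])))
print(R.T@(np.array([.5375,.0012,.103])-s['position'])/.025)
c=shot('scene','s1');cv2.imwrite('pics/s1c.png',cv2.resize(c['image'][60:260,180:420],(720,600)))
E
```

```text
clock: 3.3
position: [0.538, 0.0022, 0.1517]
orientation: [[0.33, -0.944, 0.0], [-0.944, -0.33, 0.0], [-0.0, -0.0, -1.0]]
contact_force: [-0.3, -0.2, -0.3]
opening: 0.0854
[ 0.419  0.213 -0.567  1.816  0.124  1.149 -1.423] -70.74621376857985
[0.02972719 0.0329422  1.94703226]
```

View pics/s1c.png

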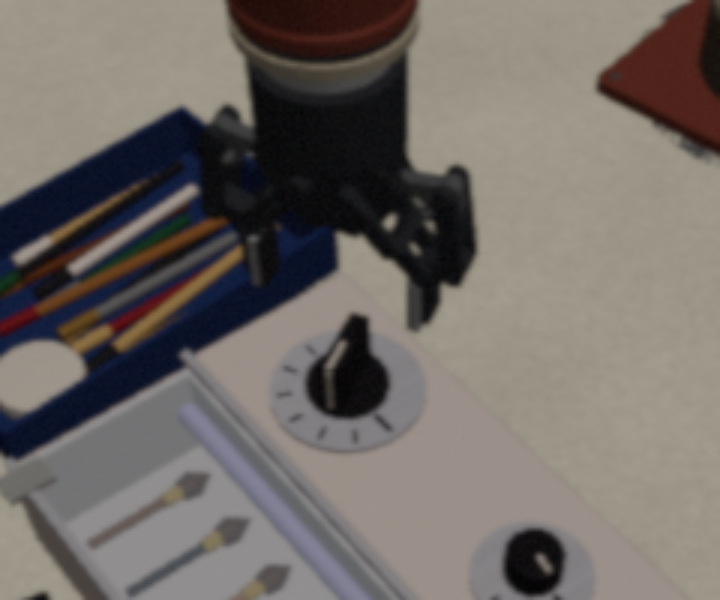

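The crop shows the open jaws centred over the bar, one finger on each side: knob at about (350,370), fingertips at about (260,280) and (415,325). I'll go down and grip.

```bash
python3 -m pendant '{"fingers":[1,1,1,1,1],"dp":[[0.03,0.03,0.5],[0,0,0.7],[0,0,0.7],[0,0,0],[0,0,0]],"yaw":[0,0,0,0,0]}'
python3 -m pendant '{"fingers":[0.5,0.3,0.2,0,0,0,0,0],"dp":[[0,0,0],[0,0,0],[0,0,0],[0,0,0],[0,0,0],[0,0,0],[0,0,0],[0,0,0]],"yaw":[0,0,0,0,0,0,0,0]}' 50
python3 - <<'E'
from h import *
s=arm.state();R=np.array(s['orientation']);print(np.round(s['q'],3),np.degrees(np.arctan2(R[1,0],R[0,0])),s['wrist_torque'])
print(R.T@(np.array([.5375,.0012,.103])-s['position'])/.025)
E
```

```text
clock: 3.85
position: [0.5374, 0.0012, 0.104]
orientation: [[0.33, -0.944, -0.0], [-0.944, -0.33, 0.0], [-0.0, 0.0, -1.0]]
contact_force: [-0.7, 0.2, 0.5]
opening: 0.0848
clock: 4.65
position: [0.5375, 0.0013, 0.1042]
orientation: [[0.33, -0.944, 0.0], [-0.944, -0.33, 0.0], [0.0, -0.0, -1.0]]
contact_force: [-1.7, 0.2, 5.6]
opening: 0.0128
[ 0.408  0.263 -0.559  1.866  0.159  1.057 -1.449] -70.72516957123875 [ 0.12467312  0.5659147  -0.03150274]
[0.00419425 0.00216269 0.0471239 ]
```

Gripped, with the opening close to the bar's thickness. I'll turn clockwise by about 55° first, then check.

```bash
python3 -m pendant '{"fingers":[0,0,0,0,0,0,0,0],"dp":[[0,0,0],[0,0,0],[0,0,0],[0,0,0],[0,0,0],[0,0,0],[0,0,0],[0,0,0]],"yaw":[0.5,0.8,0.8,0.8,0.8,0.8,0.8,0.7]}'
python3 -m pendant '{"fingers":[0,0,0,0,0,0,0,0],"dp":[[0,0,0],[0,0,0],[0,0,0],[0,0,0],[0,0,0],[0,0,0],[0,0,0],[0,0,0]],"yaw":[0.8,0.8,0.8,0.8,0.8,0.8,0.8,0.4]}'
python3 -m pendant '{"fingers":[0,0],"dp":[[0,0,0],[0,0,0]],"yaw":[0,0]}'
python3 - <<'E'
from h import *
s=arm.state();R=np.array(s['orientation']);print(np.round(s['q'],3),np.degrees(np.arctan2(R[1,0],R[0,0])),s['wrist_torque'])
E
```

```text
clock: 5.45
position: [0.5375, 0.0014, 0.1041]
orientation: [[-0.189, -0.982, 0.0], [-0.982, 0.189, 0.0], [-0.0, -0.0, -1.0]]
contact_force: [-2.2, 1.6, 5.9]
opening: 0.0132
clock: 6.25
position: [0.5375, 0.0016, 0.1042]
orientation: [[-0.654, -0.756, 0.0], [-0.756, 0.654, 0.0], [-0.0, 0.0, -1.0]]
contact_force: [-1.9, 1.3, 4.9]
opening: 0.0132
clock: 6.45
position: [0.5375, 0.0016, 0.1042]
orientation: [[-0.652, -0.758, 0.0], [-0.758, 0.652, 0.0], [-0.0, 0.0, -1.0]]
contact_force: [-2.5, 0.9, 5.5]
opening: 0.0131
[ 0.287  0.243 -0.421  1.872  0.113  1.049 -2.46 ] -130.71618739516083 [ 0.34593387  0.48286218 -0.06056442]
```

Turned exactly 60°, to a jaw angle of -130.7° against a target of -130.6°. I'll release, rise straight up and move aside to look.

```bash
python3 -m pendant '{"fingers":[0.4,0.7,1,1,1,1,1,1],"dp":[[0,0,0],[0,0,0],[0,0,0],[0,0,0],[0,0,0],[0,0,0],[0,0,-0.3],[0,0,-0.6]],"yaw":[0,0,0,0,0,0,0,0]}'
python3 -m pendant '{"fingers":[1,1,1,1,1,1,1,1],"dp":[[0,0,-0.8],[0,0,-0.9],[0,0,-0.9],[0,0,-0.9],[0,0,-0.9],[0,0,-0.5],[0,0,0],[0,0,0]],"yaw":[0,0,0,0,0,0,0,0]}'
python3 - <<'E'
from h import *
c=shot('scene','s2');d=shot('top','t2')
A=cv2.resize(c['image'][155:220,260:330],(400,371),interpolation=cv2.INTER_CUBIC);B=cv2.resize(d['image'],(400,371))
cv2.imwrite('pics/f.png',np.hstack([A,B]))
E
```

```text
clock: 7.25
position: [0.5367, 0.0012, 0.1263]
orientation: [[-0.652, -0.758, -0.002], [-0.758, 0.652, 0.0], [0.001, 0.002, -1.0]]
contact_force: [0.7, 0.0, -0.3]
opening: 0.0858
clock: 8.05
position: [0.5373, 0.0012, 0.2485]
orientation: [[-0.652, -0.758, -0.0], [-0.758, 0.652, -0.0], [0.0, 0.0, -1.0]]
contact_force: [-0.1, 0.0, -0.4]
opening: 0.0854
```

View pics/f.png

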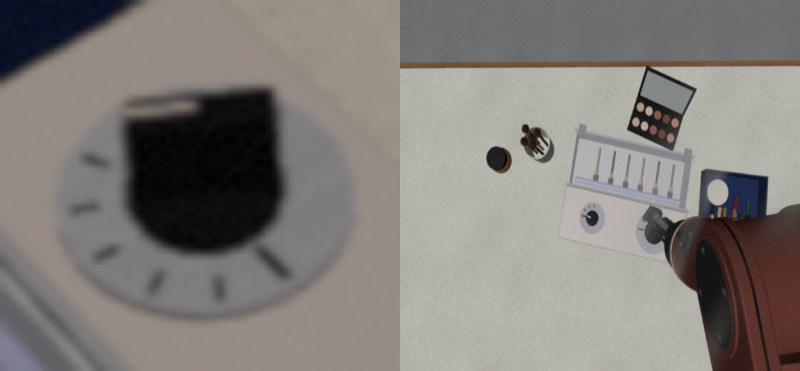

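The scene crop shows the bar turned, with the white pointer line from about (200,105) to (125,110). Now I'll measure its angle and compare the fan and cup with the first images.

```bash
python3 - <<'E'
from h import *
c=ld('s2');g=c['image'].max(2);m=np.zeros_like(g);r=(slice(168,180),slice(282,298))
p=[(u,v) for v in range(168,179) for u in range(281,298) if g[v,u]>110 and g[v,u]<=255]
f=lambda u,v:(260+u*70/400,155+v*65/371)
P=[ray(c,*f(u,v),.13) for u,v in((200,103),(128,110),(272,92),(127,102))]
an=lambda a,b:np.degrees(np.arctan2((b-a)[1],(b-a)[0]))
print(np.round(P,4),an(P[0],P[1]),an(P[2],P[3]))
ax=np.array([.5375,.0012,.13]);print(an(ax,P[1]))
for n,x,y,boxes in(('scene','scene0','s2',{'fan':(230,272,335,380),'cup':(350,435,335,405)}),('top','top0','t2',{'fan':(260,305,285,330),'cup':(155,212,190,245)})):
    a,b=ld(x)['image'].astype(int),ld(y)['image'].astype(int)
    for k,(v0,v1,u0,u1) in boxes.items():
        d=abs(a-b)[v0:v1,u0:u1];print(n,k,d.mean().round(2),d.max())
E
```

```text
[[ 0.5369  0.0021  0.13  ]
 [ 0.5533 -0.0126  0.13  ]
 [ 0.5192  0.0158  0.13  ]
 [ 0.5511 -0.015   0.13  ]] -41.86929890794492 -44.01621007750198
-41.09987637201151
scene fan 1.56 10
scene cup 1.51 12
top fan 8.32 15
top cup 7.38 21
```

The pointer is at -41° to -42° against -40.6° for mark 4 (marks are 30° apart). The fan and cup images show only noise and a uniform brightness change. The arm is clear, so I'll hand in.

```bash
python3 -c "
from plant import arm;print(arm.job_done(), arm.state()['clock'])"
```

```text
the job is handed in; nothing more can be done
the job is handed in; nothing more can be done
```

The timer is set to 20 minutes: I gripped the bar knob, turned it 60° clockwise from the second mark to the fourth, then let go and raised the arm clear. The job was handed in at about 8 s on the robot's clock.

- **Pointer:** the scene camera puts the white line at -41° to -42° in world angle, against -40.6° for the fourth mark. The bar's blurred edge read -44°. All of these are well within half a click (15°).
- **Fan knob and cup:** before-and-after images of both show only noise in the scene view. The top view shows a brightness change across both patches (mean difference 7 to 8 levels). I took it as exposure and did not test it further.
- **Forces:** the readings at the end of each move stayed under about 7 N.

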